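Move the turned feet to the drying rack in the same order

ROBOT

A 7-joint arm with a two-finger parallel gripper is mounted at the origin on the work surface. World frame = base frame: x ahead of the robot, y to its left, z up, the work surface at z = 0. Lengths are in m, angles in rad, forces in N, time in s.
With the tool pointing down it reaches from about 0.4 to 0.9 m from the base axis. Payload 5.6 kg.
Tool frame: the origin (TCP) lies midway between the tips of the shut fingers; the grasp point (between the pads) lies 19 mm behind it; z points along the fingers, y is the line along which they close (so a half turn about z gives the same grasp; the last joint's range is limited). The gripper opens to 92 mm and grips with 3 to 60 N. Pads are 20 mm wide; open, the fingers measure 128 mm over their backs; the gripper's body (75 mm by 189 mm) begins 69 mm behind the grasp point.
Start: joints at [-1.249, 0.468, -0.012, 1.603, 0.006, 1.071, -0.056], TCP at [0.232, 0.607, 0.215] pointing down, gripper open.
Joint ranges: [-2.53, 2.53], [-0.31, 2.02], [-1.57, 1.55], [0.28, 2.44], [-1.29, 4.43], [0.15, 1.84], [-2.92, 2.92]. Speed limits (rad/s): [2.57, 2.57, 3.14, 3.14, 3.14, 3.14, 3.14].

INTERFACE

Orientations are given as [roll, pitch, yaw] about the fixed x, y, z axes, in that order (R = Rz(yaw) Ry(pitch) Rx(roll)).
In Python, from workcell import sense, imaging, ticket, spotter gives the robot as it stands.
- The arm moves only by the tool step_arm, never from a script. Its argument "moves" is a list that holds one entry, the list of rows, each a list of 7 numbers: the shift along the tool's x, y, z in mm, then the turn, a rotation vector about the tool's x, y, z in rad, then the opening, from -1 (shut) to 1 (fully open). A call has 1 to 5 rows; each row is the pose to reach, as a shift and turn from the pose commanded when the call began, along the tool's axes at that moment; what a row does not reach only later rows make up. A row lasts 1/12 s, in which the tool goes at most 41.7 mm and 7.16 degrees, less where a joint would pass 70% of its speed; a pose out of reach is approached as far as the arm can. A call with a gripper value outside its range is refused whole. The fingers move at their own pace and stop on an object; "grip_force" is the grip in N (left out, the last holds). Time passes only in rows, so rows that repeat a pose let the fingers close. It gives the time, the measured TCP pose, the force, the opening and the grip force at its end, in the units of the state.
- sense(): the state, without advancing time (a new reading comes with each control period).
- imaging.grab_frame(name): name is "side" or "top"; returns a dict with "pixels" (384x512x3 uint8, red, green, blue), "fx", "fy", "cx", "cy" (pixels), "R" (3x3) and "t" (3): a world point X has camera coordinates R X + t. Camera axes: x right, y down, z forward; pixel columns grow to the right and rows downward; lengths in m; the calibration is good to about 2 mm. A picture is of the moment at which its call begins. There is no depth.
- ticket.finish_job(): hands the job in; it is judged then, once.
Trained networks look in a picture, given as the dict that the camera call returned (one of the last four; its "shot" number tells which), for a name from the list of things; names that differ only in an ending like _2 or _b are one class to them, and where a whole thing is asked for, a point or a joint stands for the part that bears it (a point fixed in the world has none). Each returns a list of dicts, best first, with "p" (0 to 1); they miss things now and then, are a little off and sometimes report something else, mostly with a low value. They report only what shows in the picture. A call takes as long as a camera call. They do not tell look-alikes from the thing itself.
- spotter.trace(picture, thing): "region" (384x512 bool, what is visible of it).
- spotter.landmark_of(picture, thing): "point" ([x, y, z] in m, in world coordinates, good to about 4 mm: a listed point, or the origin of a listed thing).
The state is a dict: "time_s": time; "q": joint angles; "qvel": joint speeds; "tau": joint torques, N m; "tool_pos": TCP position; "ee_rot": TCP orientation; "ft_force": force on the tool from outside, world axes, zero at the start; "ft_torque": the same for the moment, N m; "width": opening from 0.0 (shut) to 1.0 (fully open); "grip_force": force on a finger pad.
Only numpy, scipy, OpenCV 4.12 (cv2) and the standard library are available. Lean on these libraries where they do the work, as an engineer would, in place of code of your own. Each camera call takes 0.05 s, during which the arm holds its last target. There are 200 camera calls.

TASK

The four turned furniture feet on the stand blocks are finish samples, known by their place in the row. Move them to the drying rack, one standing upright in each bay and flat on its floor, in the same order from the robot's left to its right as they have on the blocks. Leave the tin and the glue bottle at the sides where they are.

Things in the scene. Friction and masses are not known exactly. Their poses are not given: they have to be found in the camera images.
- finishing_board: Flat grey painted board, fixed, 90 (x) x 330 (y) x 8 mm high; the four stand blocks stand on it at y = +120, +40, -40, -120 mm. Origin: centre of its underside, on the table. Its y axis runs along the row, to the robot's left (world +y, turned at most 0.15 rad). It may be the row nearer to the robot or the farther one.
- drying_rack: Fixed pale rack with dark strips, 86 (x) x 338 (y) mm, four bays, empty at the start. Origin: centre of its underside, on the table; y axis along the row, to the robot's left (world +y, turned up to 0.15 rad). Bay centres x = 0, y = +120, +40, -40, -120 mm; bays 74 x 74 mm inside, floor 12 mm above the table; strips 6 mm wide stand 6 mm above the floor, the two end strips 12 mm.
- foot_bun: Squat bun-shaped turned furniture foot, 50 mm tall, widest 56 mm diameter from 22 to 38 mm above its base (the place to grip), base 40 mm diameter, top 46 mm, 75 g. Loose, plain wood, round, flat base. Origin: centre of its underside; z up. It starts upright on the middle of a stand block (underside 20 mm above the table).
- foot_taper: Turned furniture foot that tapers downwards, 66 mm tall: base 34 mm diameter, widening to 44 mm, with a straight collar of 48 mm diameter from 46 to 66 mm above its base (grip the collar), 65 g. Loose, plain wood, round, flat base. Origin: centre of its underside; z up. It starts upright on the middle of a stand block (underside 20 mm above the table).
- foot_vase: Vase-shaped turned furniture foot, 66 mm tall: base disc 42 mm diameter, narrow neck 26 mm at 18 to 26 mm, straight upper part 42 mm diameter from 44 to 62 mm above its base (the place to grip), top 34 mm, 50 g. Loose, plain wood, round, flat base. Origin: centre of its underside; z up. It starts upright on the middle of a stand block (underside 20 mm above the table).
- foot_drum: Plain cylindrical turned furniture foot, 58 mm tall, 40 mm diameter, with a groove at 12 to 21 mm; straight from 21 to 58 mm above its base (the place to grip), 55 g. Loose, plain wood, round, flat base. Origin: centre of its underside; z up. It starts upright on the middle of a stand block (underside 20 mm above the table).
- block_a: Plywood stand block with a cork top, 60 x 60 x 12 mm, fixed on the finishing board; all four blocks look alike. Origin: centre of its underside. At the start it stands under foot_bun, so it keeps the place in the row from which that foot came.
- block_b: Plywood stand block with a cork top, 60 x 60 x 12 mm, fixed on the finishing board; all four blocks look alike. Origin: centre of its underside. At the start it stands under foot_taper, so it keeps the place in the row from which that foot came.
- block_c: Plywood stand block with a cork top, 60 x 60 x 12 mm, fixed on the finishing board; all four blocks look alike. Origin: centre of its underside. At the start it stands under foot_vase, so it keeps the place in the row from which that foot came.
- block_d: Plywood stand block with a cork top, 60 x 60 x 12 mm, fixed on the finishing board; all four blocks look alike. Origin: centre of its underside. At the start it stands under foot_drum, so it keeps the place in the row from which that foot came.
- stain_tin: Bystander: closed green tin, 76 mm diameter, 85 mm tall, standing to the left of the work. Origin: centre of its underside.
- glue_bottle: Bystander: white bottle with a red cap, 64 mm diameter, 160 mm tall, standing to the right of the work. Origin: centre of its underside.
There are look-alikes about, which are no part of the job. Leave any blue look-alike of the foot_drum alone.

How it is judged:
By the outcome, as a careful person would: the job done as asked, in the order asked, and still so for the second after the job is handed in, with the robot touching nothing.
It also fails if it takes over 104 s, if anything falls off the work surface, if the arm or the gripper's body presses on something with over 40 N, if the wrist force passes 120 N, or if a joint passes its speed limit or range.

## Working session

There is one attempt and no reset: what is moved stays moved. The work goes in short steps, Python scripts to look and compute and a tool call to move; the robot and the scene stay as the last step left them, time stands still between calls to the robot, and variables do not carry over. Pictures are saved under pics/ and viewed, at most 14 in all, crops included, and the job is handed in when it is done.

Besides the shell and the picture viewer there is one more tool, called after "Call:" as a command line: name --argument value ..., lists and objects as JSON in quotes. step_arm: Moves the arm, as the interface text tells. Its arguments: {"type":"object","properties":{"moves":{"type":"array"},"grip_force":{"type":"number"}},"required":["moves"]}

```bash
mkdir -p pics; ls
cat > h.py <<'E'
import numpy as np, cv2
from workcell import sense, imaging, ticket, spotter
def save(f,n): cv2.imwrite('pics/'+n+'.png', cv2.cvtColor(f['pixels'],cv2.COLOR_RGB2BGR))
def proj(f,X):
    c=f['R']@np.array(X)+f['t']; return np.array([f['fx']*c[0]/c[2]+f['cx'],f['fy']*c[1]/c[2]+f['cy']])
def ray(f,uv,z):
    R=np.array(f['R']);o=-R.T@np.array(f['t']);d=R.T@np.array([(uv[0]-f['cx'])/f['fx'],(uv[1]-f['cy'])/f['fy'],1]);return o+d*(z-o[2])/d[2]
E
python3 - <<'E'
from h import *
f=imaging.grab_frame('top');g=imaging.grab_frame('side');save(f,'top0');save(g,'side0')
for n in ['finishing_board','drying_rack','foot_bun','foot_taper','foot_vase','foot_drum','block_a','stain_tin','glue_bottle']:
  for nm,c in (('top',f),('side',g)):
    print(n,nm,[(round(d['p'],2),np.round(d['point'],3).tolist()) for d in spotter.landmark_of(c,n)])
s=sense();print(s)
E
```

```text
pics
finishing_board top [(0.81, [0.643, 0.076, 0.0])]
finishing_board side [(0.8, [0.643, 0.073, -0.0])]
drying_rack top [(0.81, [0.449, -0.01, 0.006])]
drying_rack side [(0.82, [0.441, -0.007, -0.004])]
foot_bun top [(0.56, [0.645, 0.117, 0.02])]
foot_bun side [(0.6, [0.642, 0.112, 0.019])]
foot_taper top [(0.79, [0.652, 0.191, 0.022])]
foot_taper side [(0.62, [0.651, 0.193, 0.021]), (0.3, [0.639, -0.046, 0.014])]
foot_vase top [(0.75, [0.637, -0.044, 0.019])]
foot_vase side [(0.57, [0.64, -0.042, 0.021])]
foot_drum top [(0.71, [0.645, 0.033, 0.021]), (0.66, [0.751, -0.065, 0.003]), (0.54, [0.758, 0.038, 0.001]), (0.53, [0.552, -0.127, 0.003])]
foot_drum side [(0.9, [0.55, -0.13, -0.002]), (0.6, [0.758, 0.041, 0.005]), (0.56, [0.757, -0.062, 0.001]), (0.55, [0.644, 0.037, 0.017])]
block_a top [(0.73, [0.636, -0.044, 0.012]), (0.53, [0.651, 0.115, 0.007]), (0.52, [0.642, 0.043, 0.007])]
block_a side [(0.77, [0.638, -0.046, 0.013]), (0.62, [0.64, 0.116, 0.004]), (0.51, [0.65, 0.192, 0.008]), (0.47, [0.641, 0.032, 0.01])]
stain_tin top [(0.68, [0.606, 0.45, 0.0])]
stain_tin side [(0.62, [0.608, 0.454, 0.003])]
glue_bottle top [(0.6, [0.518, -0.421, 0.0])]
glue_bottle side [(0.62, [0.524, -0.422, -0.0])]
{'time_s': 1.0, 'q': array([-1.24898891,  0.46749539, -0.01160471,  1.60268951,  0.00597118,
        1.07136661, -0.05629899]), 'qvel': array([-0.00073728,  0.00070444,  0.00024587,  0.00082562,  0.00155805,
       -0.00115367,  0.00128004]), 'tau': array([ 3.97678195e-04, -5.20424867e+01, -1.19519077e-02, -2.44052464e+01,
       -5.66744234e-02,  1.13426254e-02,  2.35282113e-05]), 'tool_pos': array([0.23193779, 0.60723594, 0.2145997 ]), 'ee_rot': array([3.14151638e+00, 8.17171644e-06, 2.77670523e+00]), 'ft_force': array([ 0.58836756, -0.05320978, -0.44335705]), 'ft_torque': array([-0.01524375,  0.05140522, -0.00864357]), 'grip_force': 0.0, 'width': 1.0022141887442746}
```

View pics/top0.png

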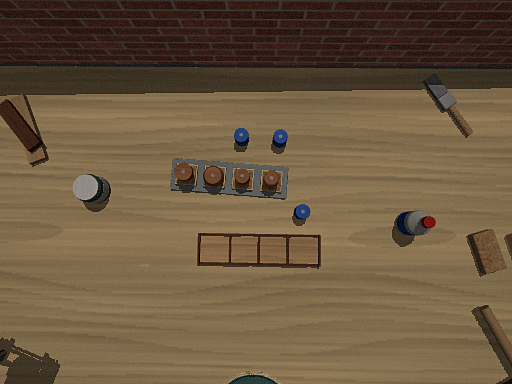

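View pics/side0.png

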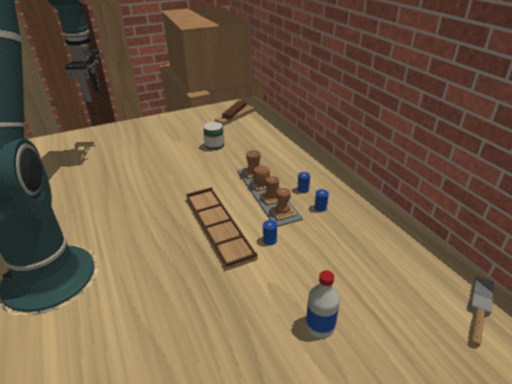

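Top view: the feet stand at (185,173), (213,176), (242,178) and (271,181), in the order taper, bun, drum, vase from the left. The rack is at (259,250), and the blue look-alikes are at (241,136), (280,138) and (302,212). The side view agrees. Next I'll fit the two row poses.

```bash
cat > fit.py <<'E'
from h import *
from scipy.optimize import least_squares
F={n:imaging.grab_frame(n) for n in ('top','side')}
def rect(f,n,z):
    m=spotter.trace(f,n)[0]['region'].astype(np.uint8)
    c=max(cv2.findContours(m,cv2.RETR_EXTERNAL,cv2.CHAIN_APPROX_NONE)[0],key=cv2.contourArea)[:,0]
    P=np.array([ray(f,u,z)[:2] for u in c])*1000
    (cx,cy),(w,h),a=cv2.minAreaRect(P.astype(np.float32))
    if w>h: a-=90
    return np.round([cx,cy,w,h,np.radians(a)],3)
for k,f in F.items():
    print(k,'rack',rect(f,'drying_rack',.012),'board',rect(f,'finishing_board',.006))
def fit(L):
    L=[l for l in L]
    r=least_squares(lambda p:np.concatenate([[ (p[0]-np.sin(p[2])*y-X[0])*1000,(p[1]+np.cos(p[2])*y-X[1])*1000] for y,X in L]),[.6,0,0],loss='soft_l1',f_scale=4)
    return r.x
L=[]
for k,f in F.items():
    for n,y in (('foot_taper',.12),('foot_bun',.04),('foot_drum',-.04),('foot_vase',-.12)):
        ds=[d for d in spotter.landmark_of(f,n)]
        for d in ds:
            X=d['point']
            if abs(X[0]-.645)<.03 and abs(X[1]-(.074+y))<.03: L.append((y,X))
p=fit(L);print('board from feet',np.round(p,4),len(L))
E
python3 fit.py
```

```text
top rack [445.816 -10.439  91.2   341.353   0.   ] board [ 6.44279e+02  7.66350e+01  3.30728e+02  9.47120e+01 -8.40000e-02]
side rack [ 4.43745e+02 -8.50900e+00  3.64467e+02  9.17210e+01 -2.00000e-03] board [ 6.38248e+02  7.11840e+01  3.40485e+02  9.41240e+01 -5.20000e-02]
board from feet [ 0.6435  0.0757 -0.0447] 9
```

```bash
cat > ov.py <<'E'
from h import *
def ov(f,name,items,crop,s):
    x0,y0,x1,y1=crop
    im=cv2.resize(cv2.cvtColor(f['pixels'],cv2.COLOR_RGB2BGR)[y0:y1,x0:x1],None,fx=s,fy=s,interpolation=cv2.INTER_CUBIC)
    for pts,col in items:
        q=np.array([(proj(f,X)+.5-[x0,y0])*s for X in pts]);cv2.polylines(im,[np.round(q).astype(int)],True,col,1)
    cv2.imwrite('pics/'+name+'.png',im)
def box(p,lx,ly,z,oy=0):
    c,s=np.cos(p[2]),np.sin(p[2])
    return [(p[0]+c*a-s*(b+oy),p[1]+s*a+c*(b+oy),z) for a,b in((-lx/2,-ly/2),(lx/2,-ly/2),(lx/2,ly/2),(-lx/2,ly/2))]
def circ(x,y,z,d): return [(x+d/2*np.cos(t),y+d/2*np.sin(t),z) for t in np.linspace(0,6.28,40)]
def items(R,B):
    it=[(box(R,.086,.338,.018),(0,255,0)),(box(B,.09,.33,.008),(0,255,255))]
    for oy,h,d in((.12,.066,.048),(.04,.05,.046),(-.04,.058,.04),(-.12,.066,.034)):
        it.append((circ(B[0]-np.sin(B[2])*oy,B[1]+np.cos(B[2])*oy,.02+h,d),(255,255,0)))
    return it
E
python3 - <<'E'
from ov import *
R=(.4445,-.0095,-.005);B=(.6432,.075,-.065)
f=imaging.grab_frame('top');g=imaging.grab_frame('side')
ov(f,'ov_t',items(R,B),(165,150,325,270),5);ov(g,'ov_s',items(R,B),(180,140,310,270),4.6)
E
```

```text
(no output)
```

View pics/ov_t.png

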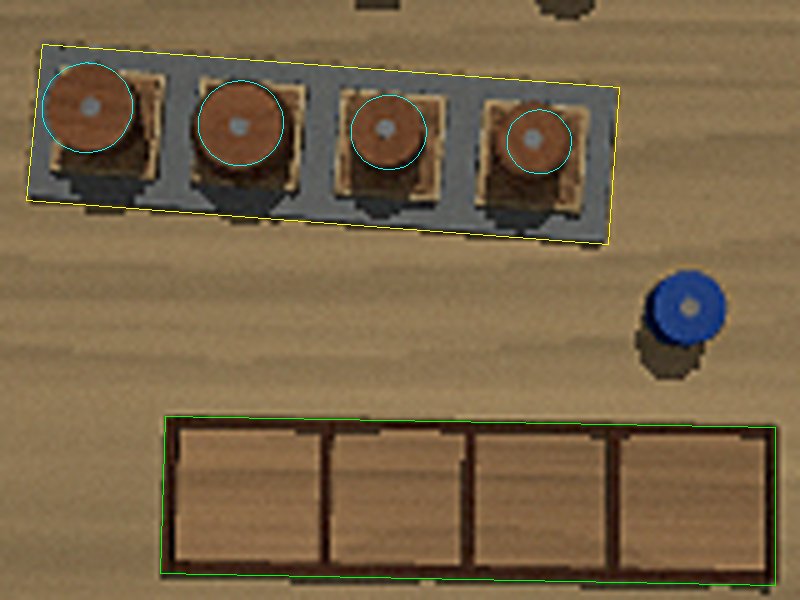

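View pics/ov_s.png

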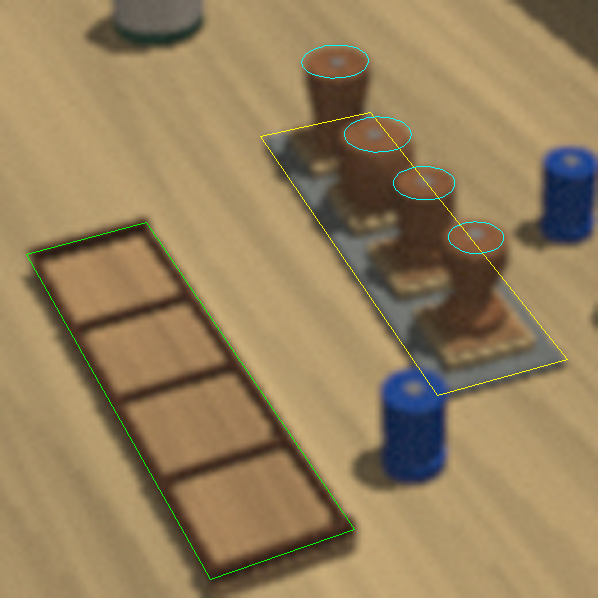

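The overlays match to within about 2 mm (board 0.643, 0.075, -0.065; rack 0.4445, -0.0095, -0.005). I'll start with the taper.

Call:
step_arm --moves '[[[-36, -16, 3, 0, 0, 0.12, 1], [-72, -31, 7, 0, 0, 0.24, 1], [-108, -47, 10, 0, 0, 0.36, 1], [-144, -62, 14, 0, 0, 0.48, 1], [-180, -78, 17, 0, 0, 0.6, 1]]]' --grip_force 15

```text
time_s: 2.22
tool_pos: [0.3733, 0.4688, 0.1976]
ee_rot: [3.141, -0.0, 2.171]
ft_force: [0.6, 0.7, -0.1]
width: 1.001
grip_force: 0.0
```

```bash
cat > to.py <<'E'
import sys
from h import *
from scipy.spatial.transform import Rotation as Ro
x,y,z=[float(v) for v in sys.argv[1:4]]
s=sense();R=Ro.from_euler('xyz',s['ee_rot'])
T=Ro.from_euler('xyz',[np.pi,0,np.pi/2])
print('t',round(s['time_s'],2),'pos',np.round(s['tool_pos'],4),'shift mm',np.round(R.inv().apply(np.array([x,y,z])-s['tool_pos'])*1000,1),'rotvec',np.round((R.inv()*T).as_rotvec(),3),'w',round(s['width']*92,1),'grip',round(float(np.max(s['grip_force'])),1))
E
python3 to.py .651 .195 .165
```

```text
t 2.22 pos [0.3733 0.4688 0.1976] shift mm [-382.8   74.4   32.5] rotvec [ 0.  -0.   0.6] w 92.1 grip 0.0
```

Call:
step_arm --moves '[[[-38, 7, 3, 0, 0, 0.12, 1], [-76, 15, 6, 0, 0, 0.24, 1], [-115, 22, 10, 0, 0, 0.36, 1], [-153, 30, 13, 0, 0, 0.48, 1], [-191, 37, 16, 0, 0, 0.6, 1]]]'

```text
time_s: 2.63
tool_pos: [0.5127, 0.3329, 0.1818]
ee_rot: [3.141, -0.001, 1.571]
ft_force: [0.1, -0.5, -0.5]
width: 1.001
grip_force: 0.0
```

Call:
step_arm --moves '[[[-27, 28, 3, 0, 0, 0, 1], [-55, 56, 6, 0, 0, 0, 1], [-82, 83, 10, 0, 0, 0, 1], [-110, 111, 13, 0, 0, 0, 1], [-137, 139, 16, 0, 0, 0, 1]]]'

```text
time_s: 3.05
tool_pos: [0.6524, 0.1966, 0.1655]
ee_rot: [3.142, -0.0, 1.577]
ft_force: [0.8, 0.1, 0.4]
width: 1.003
grip_force: 0.0
```

```bash
python3 to.py .651 .195 .057
```

```text
t 3.05 pos [0.6524 0.1966 0.1655] shift mm [ -1.6  -1.4 108.5] rotvec [ 0.    -0.     0.006] w 92.2 grip 0.0
```

Call:
step_arm --moves '[[[-2, -1, 25, 0, 0, 0, 1], [-2, -1, 55, 0, 0, 0, 1], [-2, -1, 80, 0, 0, 0, 1], [-2, -1, 100, 0, 0, 0, 1], [-2, -1, 108, 0, 0, 0, 1]]]'

```text
time_s: 3.47
tool_pos: [0.6482, 0.1954, 0.0541]
ee_rot: [-3.137, 0.002, 1.577]
ft_force: [-1.2, -0.3, -0.4]
width: 1.001
grip_force: 0.0
```

Call:
step_arm --moves '[[[0, 0, 0, 0, 0, 0, -1], [0, 0, 0, 0, 0, 0, -1], [0, 0, 0, 0, 0, 0, -1], [0, 0, 0, 0, 0, 0, -1], [0, 0, 0, 0, 0, 0, -1]]]'

```text
time_s: 3.88
tool_pos: [0.6511, 0.1964, 0.0592]
ee_rot: [3.139, -0.001, 1.577]
ft_force: [-0.6, -0.1, 0.6]
width: 0.659
grip_force: 0.0
```

Call:
step_arm --moves '[[[0, 0, 0, 0, 0, 0, -1], [0, 0, 0, 0, 0, 0, -1], [0, 0, 0, 0, 0, 0, -1], [0, 0, 0, 0, 0, 0, -1], [0, 0, 0, 0, 0, 0, -1]]]'

```text
time_s: 4.3
tool_pos: [0.6507, 0.1962, 0.0583]
ee_rot: [3.141, -0.0, 1.577]
ft_force: [-0.5, -0.2, 3.8]
width: 0.516
grip_force: 15.0
```

```bash
python3 to.py .651 .195 .165
```

```text
t 4.3 pos [0.6507 0.1962 0.0583] shift mm [  -1.2    0.4 -106.7] rotvec [ 0.001 -0.     0.006] w 47.4 grip 15.0
```

Call:
step_arm --moves '[[[0, 0, -15, 0, 0, 0, -1], [0, 0, -40, 0, 0, 0, -1], [0, 0, -70, 0, 0, 0, -1], [0, 0, -95, 0, 0, 0, -1], [0, 0, -107, 0, 0, 0, -1]]]'

```text
time_s: 4.72
tool_pos: [0.6519, 0.1962, 0.1688]
ee_rot: [3.137, -0.002, 1.576]
ft_force: [0.8, 0.2, -0.1]
width: 0.513
grip_force: 15.0
```

Call:
step_arm --moves '[[[-12, -25, 0, 0, 0, 0, -1], [-26, -60, 0, 0, 0, 0, -1], [-40, -95, 0, 0, 0, 0, -1], [-54, -130, 0, 0, 0, 0, -1], [-64, -155, 0, 0, 0, 0, -1]]]'

```text
time_s: 5.13
tool_pos: [0.4919, 0.1296, 0.1639]
ee_rot: [-3.139, 0.001, 1.576]
ft_force: [-0.3, 0.4, 0.4]
width: 0.516
grip_force: 15.0
```

Call:
step_arm --moves '[[[-9, -22, 0, 0, 0, 0, -1], [-16, -40, 0, 0, 0, 0, -1], [-21, -50, 0, 0, 0, 0, -1], [-21, -50, 0, 0, 0, 0, -1], [-21, -50, 0, 0, 0, 0, -1]]]'

```text
time_s: 5.55
tool_pos: [0.4464, 0.1101, 0.165]
ee_rot: [3.14, -0.001, 1.577]
ft_force: [0.4, 0.1, 0.1]
width: 0.518
grip_force: 15.0
```

```bash
python3 to.py .445 .1105 .0505
python3 - <<'E'
from h import *
f=imaging.grab_frame('side');im=f['pixels'][110:290,150:350];cv2.imwrite('pics/c1.png',cv2.resize(im,None,fx=3,fy=3)[:,:,::-1])
E
```

```text
t 5.55 pos [0.4464 0.1101 0.165 ] shift mm [  0.4  -1.5 114.5] rotvec [ 0.001 -0.001  0.006] w 47.7 grip 15.0
```

View pics/c1.png

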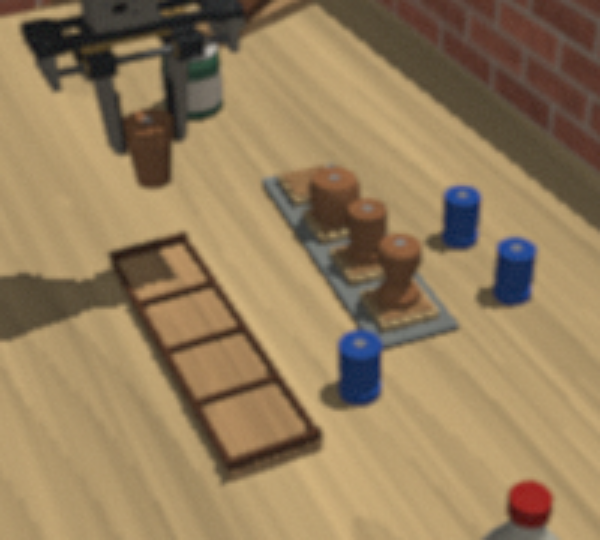

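The taper hangs upright in the fingers at (150,150) in the crop, with the first bay below at (165,270). Lowering.

Call:
step_arm --moves '[[[0, -1, 30, 0, 0, 0, -1], [0, -1, 60, 0, 0, 0, -1], [0, -1, 85, 0, 0, 0, -1], [0, -1, 95, 0, 0, 0, -1], [0, -1, 100, 0, 0, 0, -1]]]'

```text
time_s: 6.02
tool_pos: [0.4447, 0.1097, 0.0629]
ee_rot: [-3.139, 0.002, 1.577]
ft_force: [0.4, 0.0, -0.7]
width: 0.52
grip_force: 15.0
```

Call:
step_arm --moves '[[[0, 0, 4, 0, 0, 0, -1], [0, 0, 8, 0, 0, 0, -1], [0, 0, 11, 0, 0, 0, -1], [0, 0, 13, 0, 0, 0, -1], [0, 0, 13, 0, 0, 0, -1]]]'

```text
time_s: 6.43
tool_pos: [0.4451, 0.11, 0.0519]
ee_rot: [3.141, -0.0, 1.577]
ft_force: [-0.6, -0.3, -0.4]
width: 0.513
grip_force: 15.0
```

```bash
python3 to.py .445 .1105 .0505
```

```text
t 6.43 pos [0.4451 0.11   0.0519] shift mm [ 0.5 -0.1  1.4] rotvec [ 0.001 -0.     0.006] w 47.2 grip 15.0
```

Call:
step_arm --moves '[[[0, 0, 1, 0, 0, 0, -1], [0, 0, 1.5, 0, 0, 0, -1], [0, 0, 1.5, 0, 0, 0, -1], [0, 0, 1.5, 0, 0, 0, 1], [0, 0, 1.5, 0, 0, 0, 1]]]'

```text
time_s: 6.85
tool_pos: [0.4449, 0.1099, 0.0503]
ee_rot: [3.141, -0.0, 1.577]
ft_force: [0.7, -0.4, -0.8]
width: 0.641
grip_force: 0.0
```

Call:
step_arm --moves '[[[0, 0, 0, 0, 0, 0, 1], [0, 0, 0, 0, 0, 0, 1], [0, 0, 0, 0, 0, 0, 1], [0, 0, 0, 0, 0, 0, 1], [0, 0, 0, 0, 0, 0, 1]]]'

```text
time_s: 7.27
tool_pos: [0.4448, 0.1098, 0.0501]
ee_rot: [3.142, -0.0, 1.577]
ft_force: [-0.4, -1.1, 0.8]
width: 0.994
grip_force: 0.0
```

Call:
step_arm --moves '[[[0, 0, -15, 0, 0, 0, 1], [0, 0, -40, 0, 0, 0, 1], [0, 0, -70, 0, 0, 0, 1], [0, 0, -100, 0, 0, 0, 1], [0, 0, -115, 0, 0, 0, 1]]]'

```text
time_s: 7.68
tool_pos: [0.4462, 0.11, 0.1681]
ee_rot: [3.138, -0.002, 1.576]
ft_force: [0.0, 0.2, -0.4]
width: 1.0
grip_force: 0.0
```

```bash
python3 to.py .6456 .115 .165
```

```text
t 7.68 pos [0.4462 0.11   0.1681] shift mm [  3.9 199.5   3.9] rotvec [ 0.004 -0.002  0.006] w 92.0 grip 0.0
```

Call:
step_arm --moves '[[[1, 35, 0, 0, 0, 0, 1], [2, 75, 0, 0, 0, 0, 1], [3, 115, 0, 0, 0, 0, 1], [4, 155, 0, 0, 0, 0, 1], [5, 190, 0, 0, 0, 0, 1]]]'

```text
time_s: 8.1
tool_pos: [0.6369, 0.116, 0.165]
ee_rot: [3.141, -0.0, 1.577]
ft_force: [0.3, 0.9, 0.7]
width: 0.995
grip_force: 0.0
```

Call:
step_arm --moves '[[[0, 11, 0, 0, 0, 0, 1], [0, 11, 15, 0, 0, 0, 1], [0, 11, 35, 0, 0, 0, 1], [0, 11, 55, 0, 0, 0, 1], [0, 11, 60, 0, 0, 0, 1]]]'

```text
time_s: 8.52
tool_pos: [0.6435, 0.1157, 0.1015]
ee_rot: [-3.136, 0.001, 1.577]
ft_force: [-0.7, 0.8, 0.0]
width: 0.996
grip_force: 0.0
```

```bash
python3 to.py .6456 .115 .0315
python3 - <<'E'
from h import *
f=imaging.grab_frame('side');im=f['pixels'][110:290,150:350];cv2.imwrite('pics/c2.png',cv2.resize(im,None,fx=3,fy=3)[:,:,::-1])
E
```

```text
t 8.52 pos [0.6435 0.1157 0.1015] shift mm [-0.6  2.5 70. ] rotvec [-0.006  0.001  0.006] w 91.6 grip 0.0
```

View pics/c2.png

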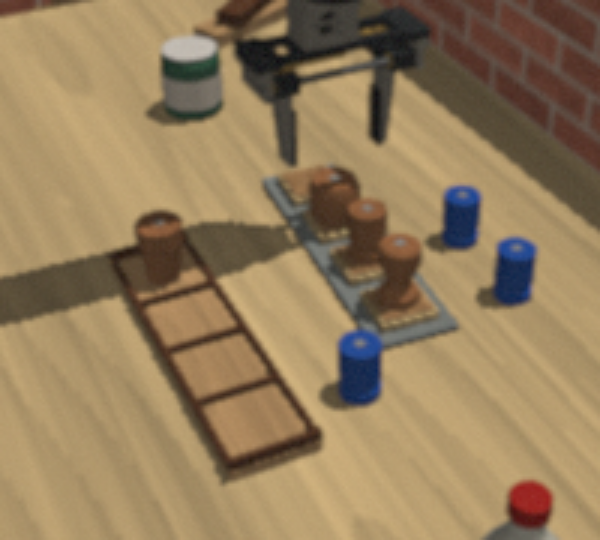

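The taper stands upright in bay 1 at (160,245) in the crop. The gripper is above the bun, so I'll grasp it.

Call:
step_arm --moves '[[[0, 0, 20, 0, 0, 0, 1], [0, 0, 45, 0, 0, 0, 1], [0, 0, 63, 0, 0, 0, 1], [0, 0, 71, 0, 0, 0, 1], [0, 0, 74, 0, 0, 0, 1]]]'

```text
time_s: 8.98
tool_pos: [0.6453, 0.1159, 0.0305]
ee_rot: [-3.14, 0.0, 1.577]
ft_force: [0.1, -0.3, 0.9]
width: 1.001
grip_force: 0.0
```

Call:
step_arm --moves '[[[0, 0, 0, 0, 0, 0, -1], [0, 0, 0, 0, 0, 0, -1], [0, 0, 0, 0, 0, 0, -1], [0, 0, 0, 0, 0, 0, -1], [0, 0, 0, 0, 0, 0, -1]]]'

```text
time_s: 9.4
tool_pos: [0.6463, 0.1162, 0.0321]
ee_rot: [3.14, -0.001, 1.577]
ft_force: [-0.6, 0.1, -0.3]
width: 0.659
grip_force: 0.6
```

Call:
step_arm --moves '[[[0, 0, 0, 0, 0, 0, -1], [0, 0, 0, 0, 0, 0, -1], [0, 0, 0, 0, 0, 0, -1], [0, 0, 0, 0, 0, 0, -1]]]'

```text
time_s: 9.73
tool_pos: [0.646, 0.1161, 0.0317]
ee_rot: [3.141, -0.0, 1.577]
ft_force: [-1.2, -0.7, 5.1]
width: 0.602
grip_force: 15.0
```

```bash
python3 to.py .4447 .0305 .1655
```

```text
t 9.73 pos [0.646  0.1161 0.0317] shift mm [ -84.4 -201.7 -133.9] rotvec [ 0.001 -0.     0.006] w 55.4 grip 15.0
```

Call:
step_arm --moves '[[[0, 0, -15, 0, 0, 0, -1], [0, 0, -45, 0, 0, 0, -1], [0, 0, -80, 0, 0, 0, -1], [0, 0, -115, 0, 0, 0, -1], [0, 0, -134, 0, 0, 0, -1]]]'

```text
time_s: 10.15
tool_pos: [0.6475, 0.1159, 0.17]
ee_rot: [3.136, -0.001, 1.576]
ft_force: [0.9, -0.5, -0.7]
width: 0.605
grip_force: 15.0
```

Call:
step_arm --moves '[[[-12, -25, 0, 0, 0, 0, -1], [-26, -60, 0, 0, 0, 0, -1], [-40, -95, 0, 0, 0, 0, -1], [-54, -130, 0, 0, 0, 0, -1], [-64, -155, 0, 0, 0, 0, -1]]]'

```text
time_s: 10.57
tool_pos: [0.4879, 0.0497, 0.1653]
ee_rot: [-3.14, -0.0, 1.576]
ft_force: [0.6, -0.6, -0.6]
width: 0.606
grip_force: 15.0
```

Call:
step_arm --moves '[[[-10, -20, 0, 0, 0, 0, -1], [-18, -40, 0, 0, 0, 0, -1], [-21, -47, 20, 0, 0, 0, -1], [-21, -47, 50, 0, 0, 0, -1], [-21, -47, 75, 0, 0, 0, -1]]]'

```text
time_s: 10.98
tool_pos: [0.4443, 0.0298, 0.0903]
ee_rot: [3.139, -0.001, 1.576]
ft_force: [0.3, 0.1, -0.7]
width: 0.604
grip_force: 15.0
```

```bash
python3 to.py .4447 .0305 .0242
python3 - <<'E'
from h import *
f=imaging.grab_frame('side');im=f['pixels'][110:290,150:350];cv2.imwrite('pics/c3.png',cv2.resize(im,None,fx=3,fy=3)[:,:,::-1])
E
```

```text
t 10.98 pos [0.4443 0.0298 0.0903] shift mm [ 0.6  0.2 66.1] rotvec [ 0.003 -0.001  0.005] w 55.6 grip 15.0
```

View pics/c3.png

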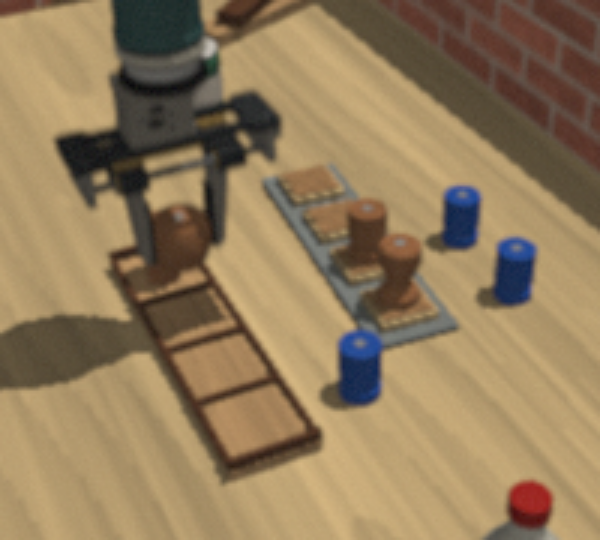

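The bun is held upright at (180,240), above bay 2, and hides the taper. Lowering and releasing.

Call:
step_arm --moves '[[[0, 0, 20, 0, 0, 0, -1], [0, 0, 40, 0, 0, 0, -1], [0, 0, 52, 0, 0, 0, -1], [0, 0, 58, 0, 0, 0, -1], [0, 0, 61, 0, 0, 0, -1]]]'

```text
time_s: 11.45
tool_pos: [0.4443, 0.0297, 0.0291]
ee_rot: [-3.141, 0.0, 1.577]
ft_force: [-0.1, 0.4, -0.8]
width: 0.605
grip_force: 15.0
```

Call:
step_arm --moves '[[[0, 0, 2, 0, 0, 0, -1], [0, 0, 4, 0, 0, 0, -1], [0, 0, 5, 0, 0, 0, -1], [0, 0, 5.5, 0, 0, 0, -1], [0, 0, 5.5, 0, 0, 0, -1]]]'

```text
time_s: 11.87
tool_pos: [0.4445, 0.0299, 0.0239]
ee_rot: [3.141, -0.0, 1.577]
ft_force: [1.0, -0.0, -1.7]
width: 0.604
grip_force: 15.0
```

```bash
python3 to.py .4447 .0305 .024
```

```text
t 11.87 pos [0.4445 0.0299 0.0239] shift mm [ 0.6  0.2 -0.1] rotvec [ 0.001 -0.     0.006] w 55.6 grip 15.0
```

Call:
step_arm --moves '[[[0, 0, 0, 0, 0, 0, 1], [0, 0, 0, 0, 0, 0, 1], [0, 0, 0, 0, 0, 0, 1], [0, 0, 0, 0, 0, 0, 1], [0, 0, 0, 0, 0, 0, 1]]]'

```text
time_s: 12.28
tool_pos: [0.4443, 0.0298, 0.0237]
ee_rot: [3.141, -0.0, 1.577]
ft_force: [-0.0, 0.4, 0.4]
width: 0.947
grip_force: 0.0
```

Call:
step_arm --moves '[[[0, 0, 0, 0, 0, 0, 1], [0, 0, -25, 0, 0, 0, 1], [0, 0, -60, 0, 0, 0, 1], [0, 0, -100, 0, 0, 0, 1], [0, 0, -135, 0, 0, 0, 1]]]'

```text
time_s: 12.7
tool_pos: [0.4439, 0.0294, 0.1603]
ee_rot: [-3.141, 0.001, 1.576]
ft_force: [1.7, 0.6, 0.1]
width: 1.006
grip_force: 0.0
```

Call:
step_arm --moves '[[[1, 35, -6, 0, 0, 0, 1], [2, 75, -6, 0, 0, 0, 1], [3, 115, -6, 0, 0, 0, 1], [4, 155, -6, 0, 0, 0, 1], [5, 186, -6, 0, 0, 0, 1]]]'

```text
time_s: 13.12
tool_pos: [0.6329, 0.0363, 0.1647]
ee_rot: [3.14, -0.0, 1.577]
ft_force: [0.4, 0.3, 0.3]
width: 1.001
grip_force: 0.0
```

Call:
step_arm --moves '[[[0, 10, 0, 0, 0, 0, 1], [0, 10, 15, 0, 0, 0, 1], [0, 10, 35, 0, 0, 0, 1], [0, 10, 55, 0, 0, 0, 1], [0, 10, 60, 0, 0, 0, 1]]]'

```text
time_s: 13.53
tool_pos: [0.6379, 0.0359, 0.1012]
ee_rot: [-3.136, 0.001, 1.577]
ft_force: [-1.1, 0.1, -0.9]
width: 0.998
grip_force: 0.0
```

```bash
python3 - <<'E'
from h import *
f=imaging.grab_frame('side');im=f['pixels'][110:290,150:350];cv2.imwrite('pics/c4.png',cv2.resize(im,None,fx=3,fy=3)[:,:,::-1])
for n in ('foot_drum','foot_vase'):print(n,[(round(d['p'],2),np.round(d['point'],3).tolist()) for d in spotter.landmark_of(f,n)])
E
python3 to.py .6406 .035 .041
```

```text
foot_drum [(0.85, [0.751, -0.062, 0.001]), (0.81, [0.76, 0.038, 0.003]), (0.69, [0.548, -0.127, -0.003]), (0.56, [0.649, 0.193, 0.009])]
foot_vase [(0.52, [0.639, -0.044, 0.024])]
t 13.68 pos [0.6402 0.0359 0.1047] shift mm [-0.9  0.4 63.7] rotvec [-0.     0.     0.006] w 91.8 grip 0.0
```

View pics/c4.png

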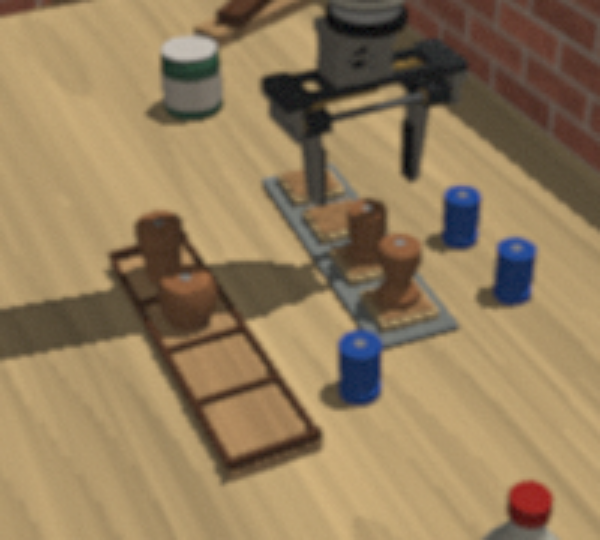

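The bun stands upright in bay 2 at (187,300) and the taper in bay 1. The gripper straddles the drum at (365,240), so I'll grasp it.

Call:
step_arm --moves '[[[-1, 0, 20, 0, 0, 0, 1], [-1, 0, 40, 0, 0, 0, 1], [-1, 0, 55, 0, 0, 0, 1], [-1, 0, 61, 0, 0, 0, 1], [-1, 0, 64, 0, 0, 0, 1]]]'

```text
time_s: 14.1
tool_pos: [0.6401, 0.0349, 0.0402]
ee_rot: [-3.141, 0.0, 1.577]
ft_force: [0.7, 0.9, 0.6]
width: 1.002
grip_force: 0.0
```

Call:
step_arm --moves '[[[0, 0, 0, 0, 0, 0, -1], [0, 0, 0, 0, 0, 0, -1], [0, 0, 0, 0, 0, 0, -1], [0, 0, 0, 0, 0, 0, -1], [0, 0, 0, 0, 0, 0, -1]]]'

```text
time_s: 14.52
tool_pos: [0.6407, 0.035, 0.0413]
ee_rot: [3.14, -0.0, 1.577]
ft_force: [-1.4, 0.4, -0.1]
width: 0.66
grip_force: 0.0
```

Call:
step_arm --moves '[[[0, 0, 0, 0, 0, 0, -1], [0, 0, 0, 0, 0, 0, -1], [0, 0, 0, 0, 0, 0, -1], [0, 0, 0, 0, 0, 0, -1], [0, 0, 0, 0, 0, 0, -1]]]'

```text
time_s: 14.93
tool_pos: [0.6404, 0.035, 0.0408]
ee_rot: [3.141, -0.0, 1.577]
ft_force: [0.5, 0.2, 1.5]
width: 0.428
grip_force: 15.0
```

```bash
python3 to.py .4443 -.0495 .165
```

```text
t 14.93 pos [0.6404 0.035  0.0408] shift mm [ -83.3 -196.5 -124.3] rotvec [ 0.    -0.     0.006] w 39.4 grip 15.0
```

Call:
step_arm --moves '[[[0, 0, -15, 0, 0, 0, -1], [0, 0, -40, 0, 0, 0, -1], [0, 0, -75, 0, 0, 0, -1], [0, 0, -107, 0, 0, 0, -1], [0, 0, -124, 0, 0, 0, -1]]]'

```text
time_s: 15.35
tool_pos: [0.642, 0.0346, 0.1696]
ee_rot: [3.136, -0.001, 1.576]
ft_force: [0.3, 0.2, 0.0]
width: 0.436
grip_force: 15.0
```

Call:
step_arm --moves '[[[-12, -25, 0, 0, 0, 0, -1], [-26, -60, 0, 0, 0, 0, -1], [-40, -95, 0, 0, 0, 0, -1], [-54, -130, 0, 0, 0, 0, -1], [-64, -155, 0, 0, 0, 0, -1]]]'

```text
time_s: 15.77
tool_pos: [0.4824, -0.0312, 0.1651]
ee_rot: [-3.14, -0.001, 1.575]
ft_force: [-0.7, -0.5, -0.8]
width: 0.434
grip_force: 15.0
```

Call:
step_arm --moves '[[[-10, -20, 0, 0, 0, 0, -1], [-17, -36, 0, 0, 0, 0, -1], [-19, -41, 20, 0, 0, 0, -1], [-19, -41, 50, 0, 0, 0, -1], [-19, -41, 75, 0, 0, 0, -1]]]'

```text
time_s: 16.18
tool_pos: [0.445, -0.0492, 0.09]
ee_rot: [3.139, -0.001, 1.576]
ft_force: [-0.1, 0.6, -1.4]
width: 0.434
grip_force: 15.0
```

```bash
python3 to.py .4443 -.0495 .0333
```

```text
t 16.18 pos [ 0.445  -0.0492  0.09  ] shift mm [-0.4 -0.9 56.7] rotvec [ 0.003 -0.001  0.005] w 39.9 grip 15.0
```

Call:
step_arm --moves '[[[0, -1, 18, 0, 0, 0, -1], [0, -1, 35, 0, 0, 0, -1], [0, -1, 45, 0, 0, 0, -1], [0, -1, 50, 0, 0, 0, -1], [0, -1, 52, 0, 0, 0, -1]]]'

```text
time_s: 16.6
tool_pos: [0.4438, -0.0493, 0.0376]
ee_rot: [-3.141, -0.0, 1.577]
ft_force: [-0.1, 0.1, -0.0]
width: 0.432
grip_force: 15.0
```

Call:
step_arm --moves '[[[0, 0, 2, 0, 0, 0, -1], [0, 0, 4, 0, 0, 0, -1], [0, 0, 5, 0, 0, 0, -1], [0, 0, 5, 0, 0, 0, -1], [0, 0, 5, 0, 0, 0, -1]]]'

```text
time_s: 17.02
tool_pos: [0.444, -0.0491, 0.0329]
ee_rot: [3.141, -0.0, 1.577]
ft_force: [0.8, 0.7, -1.4]
width: 0.427
grip_force: 15.0
```

```bash
python3 to.py .4443 -.0495 .0331
```

```text
t 17.02 pos [ 0.444  -0.0491  0.0329] shift mm [-0.4  0.3 -0.2] rotvec [ 0.001 -0.     0.006] w 39.3 grip 15.0
```

Call:
step_arm --moves '[[[0, 0, 0, 0, 0, 0, 1], [0, 0, 0, 0, 0, 0, 1], [0, 0, 0, 0, 0, 0, 1], [0, 0, 0, 0, 0, 0, 1], [0, 0, 0, 0, 0, 0, 1]]]'

```text
time_s: 17.43
tool_pos: [0.4437, -0.0492, 0.0326]
ee_rot: [3.142, -0.0, 1.577]
ft_force: [0.4, -0.3, -0.5]
width: 0.773
grip_force: 0.0
```

Call:
step_arm --moves '[[[0, 0, 0, 0, 0, 0, 1], [0, 0, 0, 0, 0, 0, 1], [0, 0, -35, 0, 0, 0, 1], [0, 0, -75, 0, 0, 0, 1], [0, 0, -112, 0, 0, 0, 1]]]'

```text
time_s: 17.85
tool_pos: [0.4429, -0.0497, 0.1455]
ee_rot: [-3.139, 0.001, 1.576]
ft_force: [0.7, 1.1, -0.4]
width: 1.001
grip_force: 0.0
```

Call:
step_arm --moves '[[[1, 30, -20, 0, 0, 0, 1], [2, 70, -20, 0, 0, 0, 1], [3, 110, -20, 0, 0, 0, 1], [5, 150, -20, 0, 0, 0, 1], [6, 185, -20, 0, 0, 0, 1]]]'

```text
time_s: 18.27
tool_pos: [0.631, -0.0413, 0.1647]
ee_rot: [3.141, -0.0, 1.578]
ft_force: [1.2, 0.6, 0.3]
width: 0.998
grip_force: 0.0
```

Call:
step_arm --moves '[[[0, 9, 0, 0, 0, 0, 1], [0, 9, 15, 0, 0, 0, 1], [0, 9, 30, 0, 0, 0, 1], [0, 9, 45, 0, 0, 0, 1], [0, 9, 50, 0, 0, 0, 1]]]'

```text
time_s: 18.68
tool_pos: [0.6355, -0.042, 0.1121]
ee_rot: [-3.137, 0.0, 1.576]
ft_force: [-0.4, 0.1, 0.6]
width: 0.997
grip_force: 0.0
```

```bash
python3 - <<'E'
from h import *
f=imaging.grab_frame('side');im=f['pixels'][110:290,150:350];cv2.imwrite('pics/c5.png',cv2.resize(im,None,fx=3,fy=3)[:,:,::-1])
E
python3 to.py .638 -.043 .0545
```

```text
t 18.73 pos [ 0.6356 -0.042   0.1122] shift mm [-1.   2.7 57.7] rotvec [-0.004  0.     0.006] w 91.9 grip 0.0
```

View pics/c5.png

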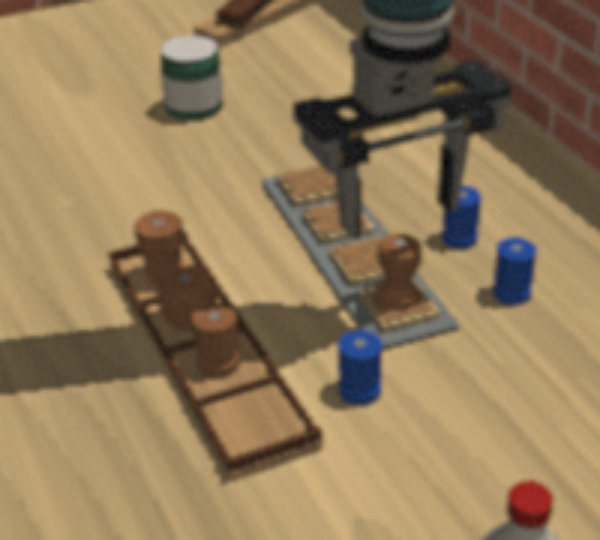

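The drum stands upright in bay 3 at (215,340), and the fingers straddle the vase at (398,260). The blue pieces are clear.

Call:
step_arm --moves '[[[-1, 0, 18, 0, 0, 0, 1], [-1, 0, 38, 0, 0, 0, 1], [-1, 0, 52, 0, 0, 0, 1], [-1, 0, 58, 0, 0, 0, 1], [-1, 0, 60, 0, 0, 0, 1]]]'

```text
time_s: 19.15
tool_pos: [0.637, -0.043, 0.0538]
ee_rot: [-3.14, -0.0, 1.577]
ft_force: [0.2, 0.5, -0.5]
width: 0.998
grip_force: 0.0
```

Call:
step_arm --moves '[[[0, 0, 0, 0, 0, 0, -1], [0, 0, 0, 0, 0, 0, -1], [0, 0, 0, 0, 0, 0, -1], [0, 0, 0, 0, 0, 0, -1], [0, 0, 0, 0, 0, 0, -1]]]'

```text
time_s: 19.57
tool_pos: [0.6381, -0.043, 0.0553]
ee_rot: [3.14, -0.0, 1.577]
ft_force: [0.2, 0.1, -1.1]
width: 0.659
grip_force: 0.0
```

Call:
step_arm --moves '[[[0, 0, 0, 0, 0, 0, -1], [0, 0, 0, 0, 0, 0, -1], [0, 0, 0, 0, 0, 0, -1], [0, 0, 0, 0, 0, 0, -1], [0, 0, 0, 0, 0, 0, -1]]]'

```text
time_s: 19.98
tool_pos: [0.6377, -0.043, 0.0547]
ee_rot: [3.142, -0.0, 1.577]
ft_force: [-0.5, -0.5, 1.5]
width: 0.45
grip_force: 15.0
```

```bash
python3 to.py .444 -.1295 .165
```

```text
t 19.98 pos [ 0.6377 -0.043   0.0547] shift mm [ -85.3 -194.2 -110.3] rotvec [ 0.    -0.     0.006] w 41.4 grip 15.0
```

Call:
step_arm --moves '[[[0, 0, -15, 0, 0, 0, -1], [0, 0, -40, 0, 0, 0, -1], [0, 0, -70, 0, 0, 0, -1], [0, 0, -97, 0, 0, 0, -1], [0, 0, -110, 0, 0, 0, -1]]]'

```text
time_s: 20.4
tool_pos: [0.6395, -0.0436, 0.1691]
ee_rot: [3.136, -0.0, 1.576]
ft_force: [1.0, -0.7, -0.1]
width: 0.452
grip_force: 15.0
```

Call:
step_arm --moves '[[[-12, -25, 0, 0, 0, 0, -1], [-26, -60, 0, 0, 0, 0, -1], [-40, -95, 0, 0, 0, 0, -1], [-54, -130, 0, 0, 0, 0, -1], [-64, -155, 0, 0, 0, 0, -1]]]'

```text
time_s: 20.82
tool_pos: [0.4796, -0.1091, 0.1644]
ee_rot: [-3.14, -0.001, 1.575]
ft_force: [0.6, 0.3, -0.4]
width: 0.447
grip_force: 15.0
```

Call:
step_arm --moves '[[[-10, -18, 0, 0, 0, 0, -1], [-18, -34, 0, 0, 0, 0, -1], [-21, -39, 15, 0, 0, 0, -1], [-21, -39, 40, 0, 0, 0, -1], [-21, -39, 60, 0, 0, 0, -1]]]'

```text
time_s: 21.23
tool_pos: [0.4439, -0.1293, 0.1044]
ee_rot: [3.14, -0.001, 1.576]
ft_force: [-0.1, 0.0, -1.1]
width: 0.446
grip_force: 15.0
```

```bash
python3 to.py .444 -.1295 .0471
```

```text
t 21.23 pos [ 0.4439 -0.1293  0.1044] shift mm [-0.2 -0.  57.3] rotvec [ 0.002 -0.001  0.005] w 41.0 grip 15.0
```

Call:
step_arm --moves '[[[0, 0, 18, 0, 0, 0, -1], [0, 0, 35, 0, 0, 0, -1], [0, 0, 45, 0, 0, 0, -1], [0, 0, 50, 0, 0, 0, -1], [0, 0, 52, 0, 0, 0, -1]]]'

```text
time_s: 21.65
tool_pos: [0.4439, -0.1293, 0.0522]
ee_rot: [-3.141, -0.0, 1.577]
ft_force: [0.2, -0.1, -0.7]
width: 0.445
grip_force: 15.0
```

Call:
step_arm --moves '[[[0, 0, 2, 0, 0, 0, -1], [0, 0, 4, 0, 0, 0, -1], [0, 0, 5, 0, 0, 0, -1], [0, 0, 5.5, 0, 0, 0, -1], [0, 0, 5.5, 0, 0, 0, -1]]]'

```text
time_s: 22.07
tool_pos: [0.4444, -0.1292, 0.0474]
ee_rot: [3.141, -0.0, 1.577]
ft_force: [0.1, 0.4, -0.1]
width: 0.442
grip_force: 15.0
```

```bash
python3 to.py .444 -.1295 .0471
```

```text
t 22.07 pos [ 0.4444 -0.1292  0.0474] shift mm [-0.3 -0.4  0.3] rotvec [ 0.001 -0.     0.006] w 40.7 grip 15.0
```

Call:
step_arm --moves '[[[0, 0, 0.5, 0, 0, 0, -1], [0, 0, 0.5, 0, 0, 0, -1], [0, 0, 0.5, 0, 0, 0, 1], [0, 0, 0.5, 0, 0, 0, 1], [0, 0, 0.5, 0, 0, 0, 1]]]'

```text
time_s: 22.48
tool_pos: [0.4443, -0.1292, 0.0467]
ee_rot: [3.141, -0.0, 1.577]
ft_force: [0.2, 0.7, -0.6]
width: 0.643
grip_force: 0.0
```

Call:
step_arm --moves '[[[0, 0, 0, 0, 0, 0, 1], [0, 0, 0, 0, 0, 0, 1], [0, 0, 0, 0, 0, 0, 1], [0, 0, 0, 0, 0, 0, 1], [0, 0, 0, 0, 0, 0, 1]]]'

```text
time_s: 22.9
tool_pos: [0.4442, -0.1292, 0.0466]
ee_rot: [3.142, -0.0, 1.577]
ft_force: [0.6, -0.1, -0.3]
width: 0.996
grip_force: 0.0
```

Call:
step_arm --moves '[[[0, 0, -20, 0, 0, 0, 1], [0, 0, -55, 0, 0, 0, 1], [0, 0, -95, 0, 0, 0, 1], [0, 0, -135, 0, 0, 0, 1], [0, 0, -170, 0, 0, 0, 1]]]'

```text
time_s: 23.32
tool_pos: [0.444, -0.1296, 0.2188]
ee_rot: [3.141, 0.0, 1.576]
ft_force: [0.9, 0.6, 0.1]
width: 0.996
grip_force: 0.0
```

Call:
step_arm --moves '[[[-20, 30, 0, 0, 0, 0, 1], [-40, 60, 0, 0, 0, 0, 1], [-60, 85, 0, 0, 0, 0, 1], [-80, 110, 0, 0, 0, 0, 1], [-90, 120, 0, 0, 0, 0, 1]]]'

```text
time_s: 23.73
tool_pos: [0.5672, -0.2205, 0.2165]
ee_rot: [3.14, 0.002, 1.577]
ft_force: [-0.1, -0.9, -0.1]
width: 0.998
grip_force: 0.0
```

Run:
```python
from ov import *
R=(.4445,-.0095,-.005)
f=imaging.grab_frame('side');g=imaging.grab_frame('top')
it=[]
for oy,h,d,b in((.12,.066,.048,.034),(.04,.05,.046,.04),(-.04,.058,.04,.04),(-.12,.066,.034,.042)):
    x,y=R[0]+.005*oy,R[1]+oy
    it+=[(circ(x,y,.012+h,d),(255,255,0))]
ov(f,'c6s',it,(180,140,310,270),4.6);ov(g,'c6t',it,(165,150,345,270),4.4)
print(sense()['time_s'],sense()['tool_pos'])
```

```text
23.8333 [ 0.56553904 -0.22052753  0.21601432]
```

View pics/c6s.png

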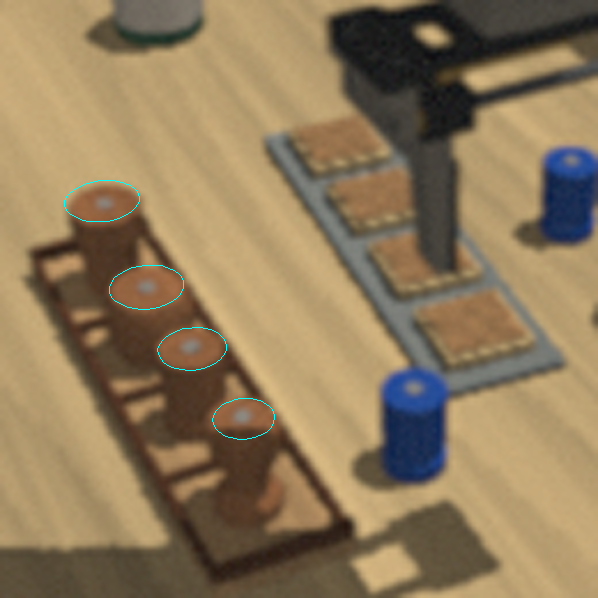

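View pics/c6t.png

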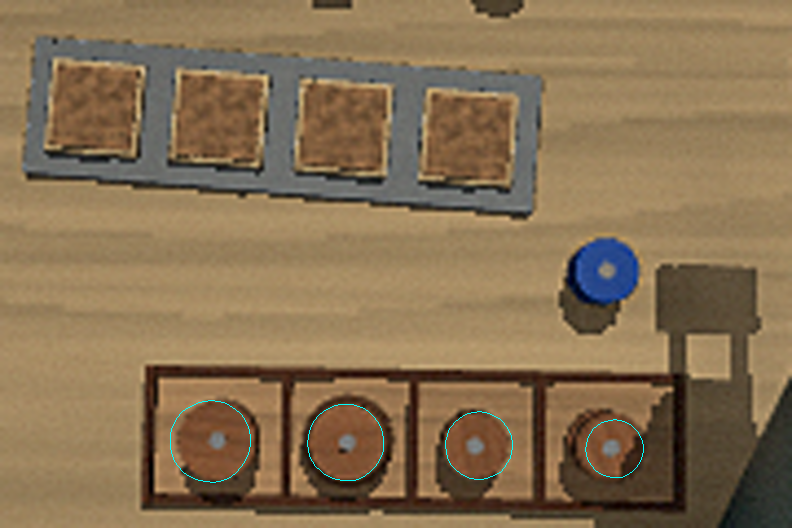

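All four feet stand upright, one per bay, with their tops within about 3 mm of the predicted circles. The blue pieces haven't moved, so I'll hand the job in.

```bash
python3 -c "
from workcell import ticket
print(ticket.finish_job())"
```

```text
the job is handed in; nothing more can be done
None
```

The four feet (taper, bun, drum, vase from the robot's left) now stand upright in the drying rack, one per bay and in their original order; the last pictures confirm this, and I handed the job in at about 24 s.

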